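# Chock the duct pipe on the sloping stand and let the catch down

### The job

A length of grey duct pipe is parked across the sloping stand, held by the two fingers of a steel catch. Take the black rubber wedge chock from the bench, set it flat on the stand against the pipe's low side, midway along the pipe, with its slope under the pipe, and let go. Then push the catch's black pedal down, well past level, so that the fingers drop away and the pipe rests on the chock alone, hardly moved from where it was.

Things in the scene. Friction and masses are not known exactly. Their poses are not given: they have to be found in the camera images.
- pipe_mid (a point): Centre of the grey duct pipe, 64 mm in diameter, 200 mm long (its y axis), about 0.2 kg. It lies across a stand whose flat plywood top, 160 mm wide, slopes at 0.12 rad, falling towards the robot square to the pipe, for 160 mm below it. Centre 32 mm off the top, square to it. Steel catch fingers, 22 mm high, hold its low side only at the ends, beside the top; freed, it rolls down.
- chock_mid (a point): Centre, half-way up, of the loose black rubber wedge: 80 mm long (x), 50 wide (y), 42 high (z), 0.16 kg. Its +x half slopes 45 degrees to a thin toe; the -x half is a flat-topped block to grip across the width. It starts flat on the bench, toe away from the robot. On the stand touching the pipe, the pipe's centre is 55 mm ahead of it (+x), 11 mm higher (z). A like-sized plain block is not it.
- catch (a joint): Turn of the catch (rad) on its shaft, which runs through the stand along the pipe: 0 = fingers up, holding the pipe; 1.2 = end stop, fingers down; from 0.8 on they hold nothing. Pushing the pedal down raises it; stiff, about 1.5 N at the pedal; stays where it is left.
- catch_pad (a point): Centre of the catch's black pedal, 34 x 34 x 10 mm, left of the stand seen from the robot, 126 mm from the pipe's middle along the pipe. Its steel arm is 70 mm long, points downhill from the shaft and rises 33 degrees over the level at first, 36 below it at the end stop: the pedal drops 79 mm, bulging up to 12 mm downhill on the way, and ends 15 mm over the bench.

How it is judged:
By the outcome, as a careful person would: the job done as asked, in the order asked, and still so for the second after the job is handed in, with the robot touching nothing.
It also fails if it takes over 48 s, if anything falls off the work surface, if the arm or the gripper's body presses on something with over 40 N, if the wrist force passes 120 N, or if a joint passes its speed limit or range.

### The arm

A 6-joint arm with a two-finger parallel gripper is mounted at the origin on the work surface. World frame = base frame: x ahead of the robot, y to its left, z up, the work surface at z = 0. Lengths are in m, angles in degrees, forces in N, time in s.
With the tool pointing down it reaches from about 0.375 to 0.925 m from the base axis. Payload 5.7 kg.
Tool frame: the origin (TCP) lies midway between the tips of the shut fingers; the grasp point (between the pads) lies 19 mm behind it (bot.pinch_z is the z of the grasp point in the tool frame, in m); z points along the fingers, y is the line along which they close (so a half turn about z gives the same grasp; the last joint's range is limited). The gripper opens to 85 mm and grips with 20 to 120 N. Pads are 22 mm wide; open, the fingers measure 114 mm over their backs; the gripper's body (76 mm by 85 mm) begins 54 mm behind the grasp point. The pads swing forward as they close: fully open they stand 13 mm farther back than shut.
Start: joints at [-72.714, 20.558, 86.54, -0, 72.909, -6.595], TCP at [0.243, -0.549, 0.231] pointing down, gripper open.
Joint ranges: [-170.27, 170.27], [-57.76, 135], [12.27, 136.19], [-55.21, 235.2], [11.17, 155.16], [-170.74, 170.74]. Speed limits (degrees/s): [136.94, 136.94, 180, 180, 180, 180].

### API

Orientations are given as a 3x3 rotation matrix whose columns are the frame's x, y, z axes.
In Python, from plant import bot gives the robot as it stands.
- The arm moves only by the tool drive_tool, never from a script. Its argument "steps" is a list that holds one entry, the list of rows, each a list of 7 numbers: the turn, a rotation vector about the tool's x, y, z as a fraction of full scale, then the shift along the tool's x, y, z as a fraction of full scale, then the gripper's target within -1 to 1 (fully open at 1, half-way at 0, shut at -1). In form: [[[wx, wy, wz, dx, dy, dz, gripper], ...]]. A call has 1 to 8 rows; each row shifts and turns the commanded pose from where the row before left it, along the tool's axes as they then stand; what a row does not reach is not made up. Full scale, the value 1, is 2.5 cm for a shift and 0.1 rad for a turn. A row lasts 1/8 s, in which the tool goes at most 62.5 mm and 10.7 degrees, less where a joint would pass 70% of its speed; a pose out of reach is approached as far as the arm can. A call with a number of a shift or a turn outside -1 to 1 is refused whole. A call with a gripper value outside its range is refused whole. The fingers move at their own pace and stop on an object; "newtons" is the grip in N (left out, the last holds). Time passes only in rows, so rows that do not move let the fingers close. It gives the time, the measured TCP pose, the force, the opening and the grip force at its end, in the units of the state.
- bot.observe(): the state, without advancing time (a new reading comes with each control period).
- bot.snapshot(name): name is "scene" or "top" or "wrist"; returns a dict with "image" (384x512x3 uint8, red, green, blue), "mtx" (3x3 intrinsics, pixels), "rvec" (rotation vector, rad) and "tvec" (3), from world to camera coordinates, as OpenCV has them. Camera axes: x right, y down, z forward; pixel columns grow to the right and rows downward; lengths in m; the calibration is good to about 2 mm. A picture is of the moment at which its call begins. There is no depth.
- bot.finish_job(): hands the job in; it is judged then, once.
The state is a dict: "clock": time; "joint_pos": joint angles; "dq": joint speeds; "joint_efforts": joint torques, N m; "ee_pos": TCP position; "orientation": TCP orientation; "contact_force": force on the tool from outside, world axes, zero at the start; "torque": the same for the moment, N m; "finger_gap": opening from 0.0 (shut) to 1.0 (fully open); "gripper_force": force on a finger pad.
Only numpy, scipy, OpenCV 4.12 (cv2) and the standard library are available. Lean on these libraries where they do the work, as an engineer would, in place of code of your own. Each camera call takes 0.05 s, during which the arm holds its last target. There are 200 camera calls.

## Working session

There is one attempt and no reset: what is moved stays moved. The work goes in short steps, Python scripts to look and compute and a tool call to move; the robot and the scene stay as the last step left them, time stands still between calls to the robot, and variables do not carry over. Pictures are saved under pics/ and viewed, at most 10 in all, crops included, and the job is handed in when it is done.

Besides the shell and the picture viewer there is one more tool, called as a command line: name --argument value ..., lists and objects as JSON in quotes. drive_tool: Moves the arm, as the interface text tells. Shift numbers are shares of 2.5 cm and turn numbers shares of 0.1 rad, none past 1 either way. Its arguments: {"type":"object","properties":{"steps":{"type":"array","items":{"type":"array","items":{"type":"array","items":{"type":"number","minimum":-1,"maximum":1}}}},"newtons":{"type":"number"}},"required":["steps"]}

```bash
mkdir -p pics
cat > h.py <<'E'
import numpy as np,cv2
from plant import bot
def snap(n,f=None):
    s=bot.snapshot(n)
    if f: cv2.imwrite('pics/'+f,s['image'][:,:,::-1])
    return s
def ray(s,u,v):
    R=cv2.Rodrigues(np.array(s['rvec'],float))[0];t=np.array(s['tvec'],float).ravel()
    p=cv2.undistortPoints(np.array([[[u,v]]],float),np.array(s['mtx'],float),None).ravel()
    return -R.T@t,R.T@np.array([p[0],p[1],1])
def onz(s,u,v,z):
    o,d=ray(s,u,v);return o+d*(z-o[2])/d[2]
def proj(s,P):
    return cv2.projectPoints(np.array(P,float).reshape(-1,1,3),np.array(s['rvec'],float),np.array(s['tvec'],float),np.array(s['mtx'],float),None)[0].reshape(-1,2)
E
python3 - <<'E'
from h import *
import pickle
a=snap('scene','s.png');b=snap('top','t.png')
pickle.dump((a,b),open('ab.pkl','wb'))
for s in(a,b):print(ray(s,256,192))
print(bot.observe())
E
```

```text
(array([ 1.12843153, -0.17381655,  0.83175076]), array([-0.61872275,  0.12217945, -0.77608087]))
(array([ 0.45003087, -0.03055623,  1.02070715]), array([ 0.07946711, -0.01697242, -0.99676709]))
{'clock': 0.1, 'joint_pos': array([-7.27136574e+01,  2.05955782e+01,  8.65919533e+01,  2.40263506e-03,
        7.29110310e+01, -6.59444888e+00]), 'dq': array([ 0.02784478, -0.04101737, -0.14335425, -0.11865841,  0.02868749,
        0.00204542]), 'joint_efforts': array([-4.98971258e-04, -5.28649199e+01, -2.79352033e+01, -2.37117847e-04,
        4.96851193e-03,  1.61128037e-05]), 'ee_pos': array([ 0.24272563, -0.54803521,  0.23052481]), 'orientation': array([[ 9.14394787e-01,  4.04823357e-01, -4.72892693e-04],
       [ 4.04823564e-01, -9.14393321e-01,  1.65445029e-03],
       [ 2.37350200e-04, -1.70425882e-03, -9.99998520e-01]]), 'contact_force': array([ 0.42289339,  0.30740522, -0.02492814]), 'torque': array([-0.05741135, -0.01569402, -0.06668145]), 'gripper_force': 0.0, 'finger_gap': 0.9949869047472428}
```

View pics/s.png

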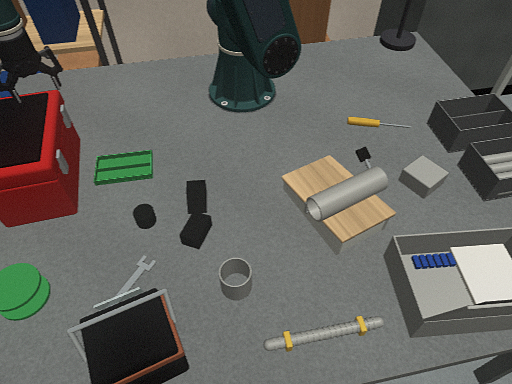

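View pics/t.png

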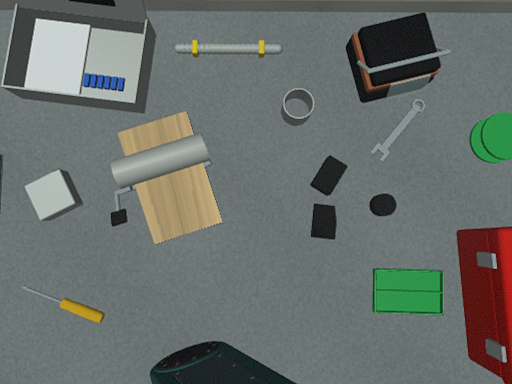

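The scene view shows the stand and pipe at about (340,195), the pedal at (362,154), and two black blocks at (197,196) and (196,231). In the top view the pipe is at (160,160), the pedal at (119,217), and the blocks at (328,175) and (323,221). I'll zoom in on the blocks and the stand.

Run:
```python
from h import *
import pickle
a,b=pickle.load(open('ab.pkl','rb'))
A=a['image'][165:265,160:260,::-1];B=b['image'][145:245,285:385,::-1]
A=cv2.convertScaleAbs(A,alpha=2.5);B=cv2.convertScaleAbs(B,alpha=2.5)
cv2.imwrite('pics/c.png',cv2.resize(np.hstack([A,B]),None,fx=4,fy=4,interpolation=cv2.INTER_CUBIC))
C=b['image'][100:250,90:240,::-1];D=a['image'][135:255,275:405,::-1]
D=cv2.resize(D,(650,600));C=cv2.resize(C,(600,600))
cv2.imwrite('pics/d.png',cv2.resize(np.hstack([C,D]),None,fx=.64,fy=.64,interpolation=cv2.INTER_AREA))
```

```text
(no output)
```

View pics/c.png

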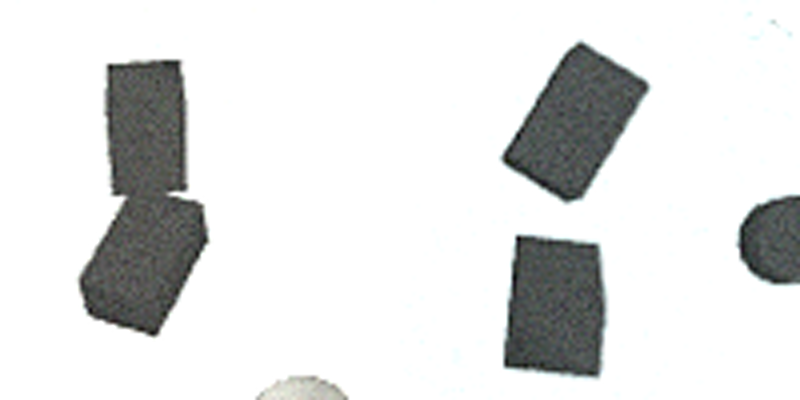

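View pics/d.png

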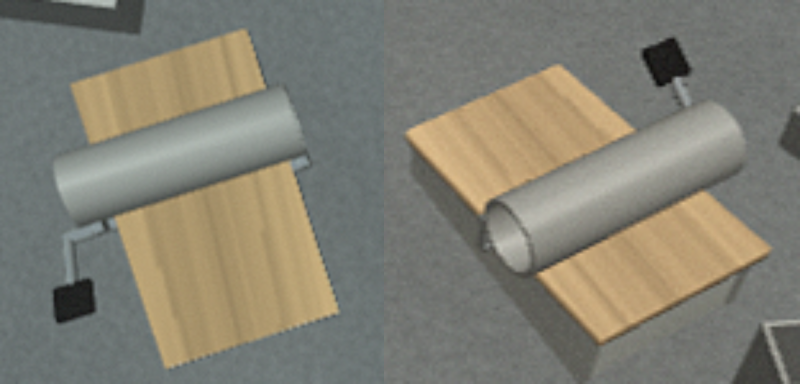

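Run:
```python
from h import *
import pickle
a,b=pickle.load(open('ab.pkl','rb'))
def seg(s,u,v,thr=45,inv=True):
    g=s['image'].max(2); m=(g<thr).astype(np.uint8)
    n,l,st,c=cv2.connectedComponentsWithStats(m); k=l[v,u]
    cs=max(cv2.findContours((l==k).astype(np.uint8),0,2)[0],key=cv2.contourArea)
    return st[k],c[k],cs
for s,u,v in((b,323,221),(b,328,175),(b,119,217),(a,362,154),(a,197,196)):
    st,c,cs=seg(s,u,v); ap=cv2.approxPolyDP(cs,1.8,True)[:,0]
    print(st,c.round(1),ap.tolist(), cv2.minAreaRect(cs))
print(b['mtx'],proj(b,[[.45,-.03,0]]))
# wedge corners
for p in((314,203.7),(334.2,206),(336,221.2),(311.2,236.7),(334.7,239)):
    print(p,onz(b,*p,0).round(4),onz(b,*p,.042).round(4))
# stand mask
m=cv2.inRange(cv2.cvtColor(b['image'],cv2.COLOR_RGB2HSV),(8,60,90),(25,255,255))
n,l,st,c=cv2.connectedComponentsWithStats(m)
for k in range(1,n):
    if st[k,4]>500:
        cs=max(cv2.findContours((l==k).astype(np.uint8),0,2)[0],key=cv2.contourArea)
        print(st[k],cv2.approxPolyDP(cs,3,True)[:,0].tolist())
# pipe mask top: triangulate pipe ends
def tri(p,q):
    o1,d1=ray(a,*p);o2,d2=ray(b,*q)
    t=np.linalg.lstsq(np.c_[d1,-d2],o2-o1,rcond=None)[0]
    x,y=o1+d1*t[0],o2+d2*t[1];return ((x+y)/2).round(4),np.linalg.norm(x-y).round(4)
c1=seg(a,362,154)[1];c2=seg(b,119,217)[1];print('pedal',tri(c1,c2))
```

```text
[311 204  25  35 745] [323.3 221.4] [[314, 204], [311, 236], [333, 238], [335, 226], [333, 206]] ((323.6803283691406, 221.0164337158203), (23.44875717163086, 32.86447525024414), 5.194429397583008)
[311 156  36  39 764] [328.2 175.3] [[330, 156], [311, 183], [325, 194], [330, 193], [346, 167]] ((328.2696533203125, 175.33148193359375), (21.853496551513672, 35.363792419433594), 31.429563522338867)
[111 209  16  17 196] [118.3 217.1] [[124, 209], [111, 213], [112, 225], [126, 221]] ((118.30001068115234, 216.90000915527344), (12.649109840393066, 17.076295852661133), 71.56504821777344)
[356 147  14  15 138] [362.5 153.9] [[365, 147], [356, 150], [360, 161], [369, 157]] ((362.6000061035156, 153.7000274658203), (12.521980285644531, 11.180339813232422), 63.43495178222656)
[ 180  180   32   69 1364] [195.8 215.1] [[204, 180], [187, 181], [188, 213], [192, 214], [180, 234], [182, 243], [197, 248], [211, 225], [209, 216], [200, 213], [206, 211]] ((197.59780883789062, 213.61669921875), (29.55466079711914, 68.33112335205078), 7.523819446563721)
[[428.16401787   0.         251.18508842]
 [  0.         428.16401787 190.02629368]
 [  0.           0.           1.        ]] [[248.39396515 226.13921298]]
(314, 203.7) [ 0.5038 -0.1865  0.    ] [ 0.5016 -0.1801  0.042 ]
(334.2, 206) [ 0.4984 -0.2347  0.    ] [ 0.4965 -0.2263  0.042 ]
(336, 221.2) [ 0.4623 -0.2385  0.    ] [ 0.4618 -0.23    0.042 ]
(311.2, 236.7) [ 0.4254 -0.1791  0.    ] [ 0.4264 -0.173   0.042 ]
(334.7, 239) [ 0.4201 -0.2348  0.    ] [ 0.4214 -0.2264  0.042 ]
[ 118  112   76   44 1795] [[186, 112], [119, 132], [125, 155], [193, 134]]
[ 135  163   87   81 4496] [[202, 163], [135, 184], [155, 243], [221, 221]]
[ 60 298  44  25 506] [[61, 301], [61, 308], [95, 322], [103, 317], [82, 304], [65, 298]]
pedal (array([0.4686, 0.2498, 0.094 ]), np.float64(0.0015))
```

Run:
```python
from h import *
import pickle
a,b=pickle.load(open('ab.pkl','rb'))
def tri(p,q):
    o1,d1=ray(a,*p);o2,d2=ray(b,*q)
    t=np.linalg.lstsq(np.c_[d1,-d2],o2-o1,rcond=None)[0]
    x,y=o1+d1*t[0],o2+d2*t[1];return ((x+y)/2),np.linalg.norm(x-y).round(4)
m=cv2.inRange(cv2.cvtColor(a['image'],cv2.COLOR_RGB2HSV),(8,60,90),(25,255,255))
m[:130]=0;m[:,:270]=0;m[250:]=0
for c in cv2.findContours(m,0,2)[0]:
    if cv2.contourArea(c)>300: print(cv2.approxPolyDP(c,3,True)[:,0].tolist())
pts={}
for n,p,q in(('LL',(330.5,155.3),(155,243.5)),('LR',(282,178),(221.5,221.5)),('HL',(396,213.3),(118,131.5)),('HR',(342.5,242.5),(186.5,111.5))):
    P,e=tri(p,q);pts[n]=P;print(n,P.round(4),e)
# pipe: grey bright mask in top
im=b['image'].astype(int)
g=(b['image'].min(2)>105)&(np.ptp(im,axis=2)<22);g[:100]=0;g[250:]=0;g[:,:100]=0;g[:,230:]=0
n,l,st,c=cv2.connectedComponentsWithStats(g.astype(np.uint8));k=1+st[1:,4].argmax();cs=max(cv2.findContours((l==k).astype(np.uint8),0,2)[0],key=cv2.contourArea)
r=cv2.minAreaRect(cs);print(st[k],r,cv2.boxPoints(r).tolist())
```

```text
[[395, 212], [373, 194], [322, 221], [343, 242]]
[[353, 175], [328, 155], [282, 178], [306, 201], [308, 196]]
LL [0.4109 0.1834 0.0443] 0.0046
LR [0.4604 0.0314 0.0365] 0.0005
HL [0.6601 0.2624 0.0771] 0.0012
HR [0.7081 0.1111 0.0699] 0.0007
[ 100  100  130  150 9967] ((164.5, 174.5), (149.0, 129.0), 90.0) [[100.0, 100.0], [229.0, 100.0], [229.0, 249.0], [100.0, 249.0]]
```

Run:
```python
from h import *
import pickle
a,b=pickle.load(open('ab.pkl','rb'))
print('pipe',onz(b,163.8,159,.0915).round(4), proj(b,[[.5834,.1548,.0915],[.5327,.1385,.074]]),proj(a,[[.5834,.1548,.0915]]))
o1,d1=ray(a,66,104);o2,d2=ray(b,458,231)
t=np.linalg.lstsq(np.c_[d1,-d2],o2-o1,rcond=None)[0];print('boxcorner',o1+d1*t[0],o2+d2*t[1])
o1,d1=ray(a,74,207)
o2,d2=ray(b,458,231)
t=np.linalg.lstsq(np.c_[d1,-d2],o2-o1,rcond=None)[0];print('boxcorner',o1+d1*t[0],o2+d2*t[1])
print(proj(a,[[.243,-.549,.231]]))
```

```text
pipe [0.5959 0.1556 0.0915] [[164.03035149 164.6863564 ]
 [172.49425632 188.51200334]] [[343.55860097 192.42788838]]
boxcorner [ 0.44412111 -0.42440264  0.34801713] [ 0.44300075 -0.3715753   0.32223617]
boxcorner [ 0.43959496 -0.52380484  0.02623405] [ 0.43999085 -0.51758012  0.02319093]
[[41.05930165 98.52437879]]
```

drive_tool --steps '[[[0,0,0.86,0,0,-1,1],[0,0,0.86,0,0,-1,1],[0,0,0.86,0,0,0,1],[0,0,0.86,0,0,0,1],[0,0,0.86,0,0,0,1],[0,0,0.86,0,0,0,1],[0,0,0,0,0,0,1]]]'

```text
clock: 0.98
ee_pos: [0.2428, -0.5483, 0.2808]
orientation: [[0.995, -0.098, -0.0], [-0.098, -0.995, 0.001], [-0.0, -0.001, -1.0]]
contact_force: [0.1, -0.3, 0.0]
finger_gap: 0.998
gripper_force: 0.0
```

Run:
```python
from h import *
import pickle
a,b=pickle.load(open('ab.pkl','rb'))
def plane(s,p,q):
    o,d=ray(s,*p);_,e=ray(s,*q);n=np.cross(d,e);n/=np.linalg.norm(n);return n,n@o
def axis(s,e1,e2): # two silhouette lines -> unit plane bisecting
    n1,_=plane(s,*e1);n2,_=plane(s,*e2);
    if n1@n2<0:n2=-n2
    n=n1+n2;n/=np.linalg.norm(n);o,_=ray(s,256,192);
    print('dist for r=.032:',.032/np.sin(np.arccos(n1@n2)/2), )
    return n,n@o
# refine silhouette lines with wood mask edges
def lines(s,box,hs):
    m=cv2.inRange(cv2.cvtColor(s['image'],cv2.COLOR_RGB2HSV),(8,60,60),(25,255,255))
    out=[]
    for (u0,u1,lo,hi,sgn) in hs:
        P=[]
        for u in range(u0,u1):
            v=np.where(m[lo:hi,u])[0]+lo
            if len(v):P.append((u,v.max()+.5 if sgn>0 else v.min()-.5))
        P=np.array(P);k=np.polyfit(*P.T,1)
        r=P[:,1]-np.polyval(k,P[:,0]);P=P[abs(r)<1];k=np.polyfit(*P.T,1);print(len(P),abs(r).max(),k)
        out.append(((u0,np.polyval(k,u0)),(u1,np.polyval(k,u1))))
    return out
LB=lines(b,0,[(130,190,100,160,1),(142,198,158,200,-1)])
LA=lines(a,0,[(312,346,150,205,1),(328,368,190,235,-1)])
nb,db=axis(b,*LB);na,da=axis(a,*LA)
d=np.cross(na,nb);d/=np.linalg.norm(d);d*=np.sign(d[1])
# point on axis where stand mid: along-pipe coordinate; solve with stand midline plane (dir ~17.8deg)
mid=np.array([.560,.1472]);t=np.array([-.306,.952,0])
X=np.linalg.solve(np.array([na,nb,t]),[da,db,t[:2]@mid]);print('axis dir',d,np.degrees(np.arctan2(-d[0],d[1])),'mid',X)
ped=np.array([.4686,.2498,.094]);print('ped-along',(ped-X)@t)
for z in(.0395,):print(onz(b,155,243.5,z),onz(b,221.5,221.5,z))
for z in(.074,):print(onz(b,118,131.5,z),onz(b,186.5,111.5,z))
```

```text
60 0.6398721867186055 [ -0.31681023 195.4312309 ]
56 0.5317156527683267 [ -0.31790841 226.49261791]
34 0.4858670741022877 [ -0.46936593 341.33376623]
40 0.630487804877987 [ -0.51125704 384.76181989]
dist for r=.032: 0.9496948202863656
dist for r=.032: 0.792469643192589
axis dir [-0.31152491  0.9502176   0.00622386] 18.151516564986085 mid [0.5930583  0.15782588 0.10072512]
ped-along 0.12564360000000002
[0.41013552 0.18212106 0.0395    ] [0.46040465 0.03145537 0.0395    ]
[0.66054971 0.26277761 0.074     ] [0.70686839 0.1101303  0.074     ]
```

drive_tool --steps '[[[0,0,0,0.6,-1,0,1],[0,0,0,0.6,-1,0,1],[0,0,0,0.6,-1,0,1],[0,0,0,0.6,-1,0,1],[0,0,0,0.6,-1,0,1],[0,0,0,0.6,-1,0,1],[0,0,0,0.6,-1,0,1],[0,0,0,0.6,-1,0,1]]]'

```text
clock: 1.98
ee_pos: [0.3825, -0.3606, 0.2811]
orientation: [[0.995, -0.097, -0.0], [-0.097, -0.995, 0.0], [-0.0, -0.0, -1.0]]
contact_force: [0.9, 0.2, 0.0]
finger_gap: 1.004
gripper_force: 0.0
```

drive_tool --steps '[[[0,0,0,0.25,-0.92,0.7,1],[0,0,0,0.25,-0.92,0.7,1],[0,0,0,0.25,-0.92,0.7,1],[0,0,0,0.25,-0.92,0.7,1],[0,0,0,0.25,-0.92,0.7,1],[0,0,0,0.25,-0.92,0.7,1],[0,0,0,0.25,-0.92,0.7,1],[0,0,0,0,0,0,1]]]'

```text
clock: 2.98
ee_pos: [0.4407, -0.2037, 0.1576]
orientation: [[0.995, -0.095, -0.003], [-0.095, -0.995, 0.002], [-0.003, -0.002, -1.0]]
contact_force: [-0.9, 1.1, 0.6]
finger_gap: 0.997
gripper_force: 0.0
```

Run:
```python
from h import *
s=bot.snapshot('wrist');im=cv2.convertScaleAbs(s['image'],alpha=1.8)
import pickle;pickle.dump(s,open('w.pkl','wb'))
cv2.imwrite('pics/w.png',im[:,:,::-1])
x=np.array([.995,-.099,0]);y=np.array([.099,.995,0]);c=np.array([.4615,-.207,.021]);z=np.array([0,0,.021])
print(proj(s,[c+.04*x+.025*y-z,c+.04*x-.025*y-z,c+.025*y+z,c-.025*y+z,c-.04*x+.025*y+z,c-.04*x-.025*y+z]).round(0).tolist())
```

```text
[[232.0, 123.0], [278.0, 123.0], [230.0, 167.0], [280.0, 168.0], [231.0, 205.0], [279.0, 205.0]]
```

View pics/w.png

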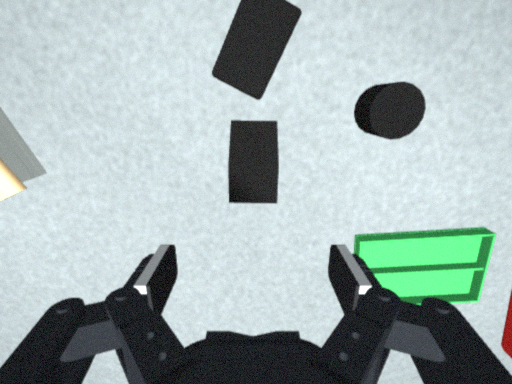

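The wrist view shows the wedge with toe corners at (232,121) and (277,121) and back corners at (230,202) and (276,202). That is within 3 px of the prediction, so I'll grasp.

drive_tool --steps '[[[0,0,0,0.02,0,0.85,1],[0,0,0,0.02,0,0.85,1],[0,0,0,0.02,0,0.85,1],[0,0,0,0.02,0,0.85,1],[0,0,0,0.02,0,0.85,1],[0,0,0,0.02,0,0.85,1],[0,0,0,0.02,0,0.8,1],[0,0,0,0,0,0,1]]]'

```text
clock: 4.03
ee_pos: [0.4447, -0.2068, 0.0109]
orientation: [[0.995, -0.099, -0.001], [-0.099, -0.995, 0.001], [-0.001, -0.0, -1.0]]
contact_force: [1.3, -0.1, 0.3]
finger_gap: 0.998
gripper_force: 0.0
```

drive_tool --steps '[[[0,0,0,0,0,0,-1],[0,0,0,0,0,0,-1],[0,0,0,0,0,0,-1],[0,0,0,0,0,0,-1],[0,0,0,0,0,0,-1],[0,0,0,0,0,0,-1],[0,0,0,0,0,0,-1]]]' --newtons 40

```text
clock: 4.9
ee_pos: [0.4457, -0.2064, 0.0124]
orientation: [[0.995, -0.099, 0.002], [-0.099, -0.995, -0.001], [0.002, 0.001, -1.0]]
contact_force: [-1.6, -0.4, 5.8]
finger_gap: 0.579
gripper_force: 41.8
```

drive_tool --steps '[[[0,0,0,0,0,-1,-1],[0,0,0,0,0,-1,-1],[0,0,0,0,0,-1,-1],[0,0,-0.83,0,0,-1,-1],[0,0,-0.83,0,0,-1,-1],[0,0,-0.83,0,0,-1,-1],[0,0,-0.83,0,0,0,-1],[0,0,-0.83,0,0,0,-1]]]'

```text
clock: 5.9
ee_pos: [0.445, -0.2059, 0.1621]
orientation: [[0.95, 0.313, 0.001], [0.313, -0.95, -0.001], [0.001, 0.001, -1.0]]
contact_force: [0.3, 0.1, -1.8]
finger_gap: 0.58
gripper_force: 42.6
```

drive_tool --steps '[[[0,0.6,0,0,0,0,-1],[0,0.6,0,0,0,0,-1],[0,0,0,0,0,0,-1]]]'

```text
clock: 6.28
ee_pos: [0.4438, -0.2057, 0.1614]
orientation: [[0.944, 0.309, 0.113], [0.307, -0.951, 0.038], [0.119, -0.001, -0.993]]
contact_force: [0.0, 0.9, -1.7]
finger_gap: 0.581
gripper_force: 42.6
```

Run:
```python
from h import *
o=bot.observe();R=o['orientation'];p=o['ee_pos'];print(p,R.round(3),o['finger_gap'],o['contact_force'])
xs=np.array([.9444,.3068,.1197])
# provisional goal: pipe at (.595,.157,.0925); stop 40mm short and 60mm above
P=np.array([.595,.157,.0925]);ct=-0.0
ys=np.array([-.309,.951,0]);ns=np.cross(xs,ys)
C=P-.055*xs-.011*ns
tcp=C-.0195*xs-.009*ns   # TCP relative to chock centre (bench: tcp z .012 vs .021)
g=tcp-.05*xs+.07*ns
print('C',C,'tcp',tcp,'pre',g,'tool delta',R.T@(g-p)/.025,'yaw',np.degrees(np.arctan2(R[1,0],R[0,0])))
```

```text
[ 0.44377457 -0.20573211  0.16139303] [[ 0.944  0.309  0.113]
 [ 0.307 -0.951  0.038]
 [ 0.119 -0.001 -0.993]] 0.5810337443323359 [ 0.04921548  0.87020668 -1.72971577]
C [0.54431018 0.14053286 0.07499432] tcp [0.52691889 0.13488315 0.06372384] pre [0.47173046 0.11695403 0.12724363] tool delta [  4.85620646 -11.92760965   1.9666928 ] yaw 18.01191963170487
```

drive_tool --steps '[[[0,0,0,0.4,-1,0,-1],[0,0,0,0.4,-1,0,-1],[0,0,0,0.4,-1,0,-1],[0,0,0,0.4,-1,0,-1],[0,0,0,0.4,-1,0,-1],[0,0,0,0.4,-1,0,-1]]]'

```text
clock: 7.02
ee_pos: [0.4553, -0.0439, 0.1688]
orientation: [[0.944, 0.311, 0.113], [0.309, -0.95, 0.036], [0.119, 0.001, -0.993]]
contact_force: [0.2, 0.6, -1.6]
finger_gap: 0.576
gripper_force: 42.6
```

drive_tool --steps '[[[0,0,0,0.4,-1,0.3,-1],[0,0,0,0.4,-1,0.3,-1],[0,0,0,0.4,-1,0.3,-1],[0,0,0,0.4,-1,0.3,-1],[0,0,0,0.4,-1,0.3,-1],[0,0,0,0.4,-0.92,0.3,-1],[0,0,0,0,0,0,-1],[0,0,0,0,0,0,-1]]]'

```text
clock: 8.02
ee_pos: [0.4709, 0.1159, 0.1311]
orientation: [[0.943, 0.311, 0.113], [0.309, -0.95, 0.037], [0.119, 0.0, -0.993]]
contact_force: [0.0, -0.3, -1.1]
finger_gap: 0.577
gripper_force: 42.7
```

Run:
```python
from h import *
s=snap('wrist');import pickle;pickle.dump(s,open('w2.pkl','wb'))
im=cv2.convertScaleAbs(s['image'],alpha=1.5);cv2.imwrite('pics/w2.png',im[:,:,::-1])
o=bot.observe();print(o['ee_pos'],o['orientation'].round(3))
print(proj(s,[[.595,.157,.0925]]))
```

```text
[0.47093737 0.1155882  0.13120372] [[ 0.944  0.311  0.114]
 [ 0.308 -0.951  0.037]
 [ 0.119  0.    -0.993]]
[[252.86496488  34.73226531]]
```

View pics/w2.png

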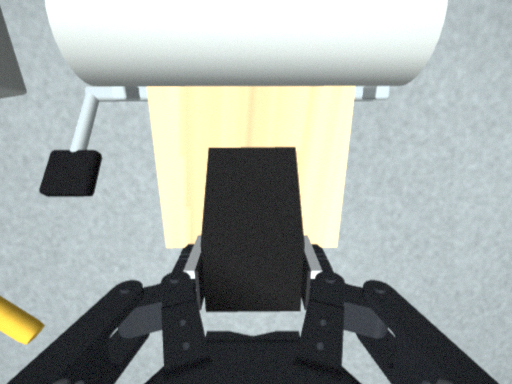

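The wrist view shows the held wedge with its toe at (208–296,148), square to the pipe, whose low edge is at v≈86. The stand's low corners are at (165,247) and (338,247), and the pedal is at (71,173). Next I'll work out the gap.

```bash
cat > g.py <<'E'
from h import *
import pickle
def gap(s,o,vp,toe,low,low_z=None):
    R=o['orientation'];p=o['ee_pos']
    C,_=ray(s,0,0);c=R.T@(C-p)
    D=lambda u,v:R.T@ray(s,u,v)[1]   # tool-frame ray
    # tool frame: x uphill, y right, z into stand (normal)
    a,b=D(*low[0]),D(*low[1])
    k=.16/abs(a[1]/a[2]*1-b[1]/b[2]); zs=c[2]+k; xl=c[0]+k*(a[0]/a[2]+b[0]/b[2])/2; yl=c[1]+k*(a[1]/a[2]+b[1]/b[2])/2
    print('stand plane tool z',zs,'low edge x',xl,'mid y',yl)
    t,u=D(*toe[0]),D(*toe[1]);k=.05/abs(t[1]/t[2]-u[1]/u[2]);print('toe by width: z',c[2]+k,'x',c[0]+k*t[0]/t[2],'y',c[1]+k*(t[1]/t[2]+u[1]/u[2])/2)
    for zt in(.009,.012):k=zt-c[2];print(' toe at z',zt,'x',c[0]+k*t[0]/t[2],'width',k*abs(t[1]/t[2]-u[1]/u[2]))
    d=D(256,vp);
    for z in (zs,) if low_z is None else (zs,low_z):
        zc=z-.032; n=np.array([d[0],d[2]]);n/=np.linalg.norm(n)
        # centre (x,zc): signed distance to ray = .032 uphill side
        # cross = (x-cx)*n_z-(zc-cz)*n_x = .032
        x=c[0]+(.032+(zc-c[2])*n[0])/n[1]
        print('pipe centre tool x',x,'world',p+R@np.array([x,0,zc]))
E
python3 - <<'E'
from g import *
s=pickle.load(open('w2.pkl','rb'));o=bot.observe()
g=s['image'].astype(int)
print('col 252:',g[70:160:2,252,:].sum(1).tolist())
zl=(o['orientation'].T@(np.array([.4357,.1074,.0400])-o['ee_pos']))[2];print(zl)
gap(s,o,86,[(208,148),(296,148)],[(165,247.5),(338,247.5)],zl)
E
```

```text
col 252: [355, 348, 331, 310, 278, 266, 253, 239, 381, 463, 467, 463, 457, 455, 454, 468, 468, 466, 473, 469, 460, 476, 470, 474, 475, 476, 482, 471, 477, 479, 482, 482, 475, 481, 483, 492, 484, 489, 424, 118, 91, 94, 92, 78, 95]
0.08624300898006625
stand plane tool z 0.07375457942367666 low edge x -0.04379576800778798 mid y -0.001763012170806958
toe by width: z 0.008347506063980131 x 0.05912724437420537 y -0.001287869808944681
 toe at z 0.009 x 0.05901833605525292 width 0.05021531962732651
 toe at z 0.012 x 0.05851760349848724 width 0.05120530412575692
pipe centre tool x 0.1256342831391237 world [0.59424559 0.15587736 0.10475974]
pipe centre tool x 0.1262540789419994 world [0.5962505  0.15652707 0.09243484]
```

drive_tool --steps '[[[0,0,0,0.32,0,0.4,-1],[0,0,0,0.32,0,0.4,-1],[0,0,0,0.32,0,0.4,-1],[0,0,0,0.32,0,0.4,-1],[0,0,0,0.32,0,0.4,-1],[0,0,0,0,0,0.2,-1],[0,0,0,0,0,0,-1],[0,0,0,0,0,0,-1]]]'

```text
clock: 9.07
ee_pos: [0.5146, 0.1304, 0.0813]
orientation: [[0.944, 0.311, 0.114], [0.308, -0.951, 0.037], [0.12, -0.0, -0.993]]
contact_force: [0.6, -0.1, -1.5]
finger_gap: 0.573
gripper_force: 42.7
```

drive_tool --steps '[[[0,0,0,0,0,0.1,-1],[0,0,0,0,0,0.1,-1],[0,0,0,0,0,0,-1]]]'

```text
clock: 9.45
ee_pos: [0.5153, 0.1305, 0.0761]
orientation: [[0.944, 0.311, 0.113], [0.308, -0.951, 0.037], [0.119, -0.0, -0.993]]
contact_force: [0.2, -0.2, -1.6]
finger_gap: 0.575
gripper_force: 42.7
```

drive_tool --steps '[[[0,0,0,0,0,0.1,-1],[0,0,0,0,0,0,-1]]]'

```text
clock: 9.7
ee_pos: [0.5156, 0.1306, 0.0735]
orientation: [[0.944, 0.311, 0.113], [0.308, -0.951, 0.037], [0.119, -0.0, -0.993]]
contact_force: [0.7, -0.1, -1.3]
finger_gap: 0.577
gripper_force: 42.7
```

drive_tool --steps '[[[0,0,0,0,0,0.1,-1],[0,0,0,0,0,0,-1]]]'

```text
clock: 9.95
ee_pos: [0.5161, 0.1307, 0.072]
orientation: [[0.944, 0.311, 0.114], [0.308, -0.951, 0.037], [0.12, 0.0, -0.993]]
contact_force: [-3.5, -1.1, 7.4]
finger_gap: 0.577
gripper_force: 43.9
```

drive_tool --steps '[[[0,0,0,0,0,0.08,-1],[0,0,0,0,0,0,-1]]]'

```text
clock: 10.2
ee_pos: [0.5161, 0.1308, 0.0719]
orientation: [[0.943, 0.311, 0.115], [0.309, -0.95, 0.037], [0.121, 0.0, -0.993]]
contact_force: [-11.2, -4.2, 33.8]
finger_gap: 0.578
gripper_force: 46.9
```

drive_tool --steps '[[[0,0,0,0,0,0.06,-1],[0,0,0,0,0,0,-1]]]'

```text
clock: 10.45
ee_pos: [0.5161, 0.1308, 0.0719]
orientation: [[0.943, 0.311, 0.116], [0.309, -0.95, 0.037], [0.121, 0.0, -0.993]]
contact_force: [-17.8, -4.4, 51.0]
finger_gap: 0.578
gripper_force: 49.2
```

drive_tool --steps '[[[0,0,0,0,0,-0.15,-1],[0,0,0,0,0,0,-1]]]'

```text
clock: 10.7
ee_pos: [0.5164, 0.1308, 0.072]
orientation: [[0.944, 0.311, 0.115], [0.308, -0.951, 0.037], [0.121, 0.0, -0.993]]
contact_force: [-5.0, -1.4, 14.6]
finger_gap: 0.579
gripper_force: 44.9
```

Run:
```python
from g import *
s=snap('wrist','w3.png');pickle.dump(s,open('w3.pkl','wb'));o=bot.observe();print(o['contact_force'])
```

```text
[-4.15417557 -0.73290626 12.1511864 ]
```

View pics/w3.png

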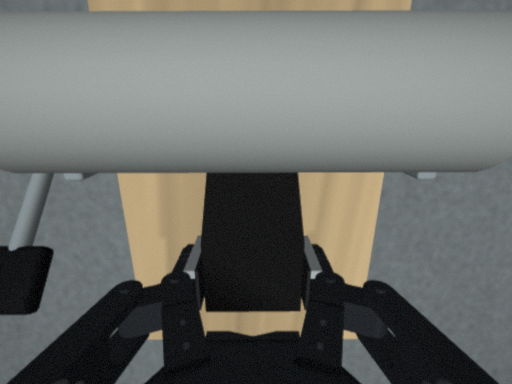

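The wrist view shows the pipe's edges at v≈11 and v≈172, with the toe under the pipe and the wedge centred on the wood (118–385). I'll work out the pipe axis in the tool frame.

Run:
```python
from g import *
s=pickle.load(open('w3.pkl','rb'));o=bot.observe();R=o['orientation'];p=o['ee_pos']
g=s['image'].astype(int);r=g[...,0]-g[...,2]
for u in(150,160,350):print(u,'wood rows',np.where(r[:,u]>25)[0][[0,-1]],[ (i) for i in np.where(np.diff((r[:250,u]>25).astype(int)))[0]])
C,_=ray(s,0,0);c=R.T@(C-p)
def ax(v1,v2):
    d=[]
    for v in(v1,v2):
        e=R.T@ray(s,256,v)[1];e=e[[0,2]];d.append(e/np.linalg.norm(e))
    h=np.arccos(d[0]@d[1])/2;m=d[0]+d[1];m/=np.linalg.norm(m);return c[[0,2]]+m*.032/np.sin(h)
for v in((10.5,172),(11.5,172),(10.5,173)):print(ax(*v),'-> remaining x',ax(*v)[0]-.055-.019)
```

```text
150 wood rows [  0 339] [np.int64(10), np.int64(172)]
160 wood rows [  0 339] [np.int64(10), np.int64(172)]
350 wood rows [  0 338] [np.int64(10), np.int64(171)]
[ 0.08530344 -0.01940305] -> remaining x 0.011303439113917967
[ 0.08514849 -0.01880445] -> remaining x 0.011148494277457312
[ 0.08506722 -0.0202588 ] -> remaining x 0.011067222710204837
```

drive_tool --steps '[[[0,0,0,0,0,-0.05,-1],[0,0,0,0.12,0,0,-1],[0,0,0,0.12,0,0,-1],[0,0,0,0.12,0,0,-1],[0,0,0,0,0,0,-1],[0,0,0,0,0,0,-1]]]'

```text
clock: 11.5
ee_pos: [0.5242, 0.1335, 0.0738]
orientation: [[0.944, 0.311, 0.114], [0.308, -0.951, 0.037], [0.119, -0.0, -0.993]]
contact_force: [0.2, -0.5, -2.1]
finger_gap: 0.579
gripper_force: 42.8
```

drive_tool --steps '[[[0,0,0,0.08,0,0,-1],[0,0,0,0,0,0.04,-1],[0,0,0,0,0,0,-1],[0,0,0,0,0,0,-1]]]'

```text
clock: 12.0
ee_pos: [0.5265, 0.1341, 0.0733]
orientation: [[0.944, 0.311, 0.114], [0.308, -0.951, 0.037], [0.12, -0.0, -0.993]]
contact_force: [-0.7, -0.9, 2.7]
finger_gap: 0.578
gripper_force: 43.1
```

Run:
```python
from g import *
s=snap('wrist');o=bot.observe();R=o['orientation'];p=o['ee_pos']
g=s['image'].astype(int);r=g[...,0]-g[...,2]
for u in(150,350):print(u,np.where(np.diff((r[:260,u]>25).astype(int)))[0])
C,_=ray(s,0,0);c=R.T@(C-p)
e1=R.T@ray(s,256,np.where(np.diff((r[:260,150]>25).astype(int)))[0][-1])[1][:];e=e1[[0,2]]/np.linalg.norm(e1[[0,2]])
zc=-.0194;x=c[0]+(.032+(zc-c[2])*e[0])/e[1];print(p,o['contact_force'],'remaining',x-.074)
```

```text
150 [ 42 195]
350 [ 42 194]
[0.52653667 0.13415423 0.07334946] [-0.98856354  0.11536684  4.08475561] remaining 0.0005236512470861293
```

drive_tool --steps '[[[0,0,0,0.02,0,0,-1],[0,0,0,0,0,0,-1],[0,0,0,0,0,0,0.6],[0,0,0,0,0,0,0.6],[0,0,0,0,0,0,0.6],[0,0,0,0,0,0,0.6],[0,0,0,0,0,0,0.6]]]'

```text
clock: 12.92
ee_pos: [0.5268, 0.1343, 0.0731]
orientation: [[0.944, 0.311, 0.114], [0.308, -0.951, 0.037], [0.12, -0.0, -0.993]]
contact_force: [0.0, -0.2, -0.1]
finger_gap: 0.799
gripper_force: 0.0
```

drive_tool --steps '[[[0,0,0,0,0,-0.4,0.6],[0,0,0,0,0,-0.8,0.6],[0,0,0,0,0,-1,0.6],[0,0,0,0,0,-1,0.6],[0,0,0,-0.5,0,-0.8,0],[0,0,0,-1,0,0,-1],[0,0,0,-1,0,0,-1],[0,0,0,0,0,0,-1]]]'

```text
clock: 13.92
ee_pos: [0.4543, 0.111, 0.1651]
orientation: [[0.944, 0.31, 0.112], [0.308, -0.951, 0.037], [0.118, -0.0, -0.993]]
contact_force: [0.7, 1.0, -0.0]
finger_gap: -0.002
gripper_force: 0.0
```

Run:
```python
from g import *
s=snap('wrist','w4.png');pickle.dump(s,open('w4.pkl','wb'));o=bot.observe();print(o['ee_pos'],o['orientation'].round(3))
```

```text
[0.45629001 0.11125334 0.16554933] [[ 0.944  0.31   0.115]
 [ 0.308 -0.951  0.037]
 [ 0.121  0.    -0.993]]
```

View pics/w4.png

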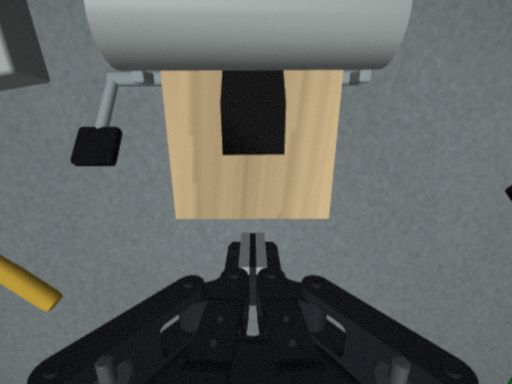

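The wedge stands alone at (222–285, 70–154), against the pipe and centred on the wood. The pedal is at (97,146).

Run:
```python
from g import *
a,b=pickle.load(open('ab.pkl','rb'))
s=pickle.load(open('w4.pkl','rb'));o=bot.observe();R=o['orientation'];p=o['ee_pos']
m=(s['image'].max(2)<45).astype(np.uint8);n,l,st,c=cv2.connectedComponentsWithStats(m);k=l[146,97];print(st[k],c[k])
for z in(.09,.1,.106):print(z,onz(s,*c[k],z).round(4),onz(b,118.3,217.1,z).round(4),onz(a,362.5,153.9,z).round(4))
t=np.array([-.309,.951,0]);d=np.array([-.951,-.309,0]);P=np.array([.5942,.1559,.104])
for ped in([.4686,.2498,.1],):print((ped-P)@t,(ped-P)@d)
ped=np.array([.467,.250,.13])+.004*d
print('tool delta to above',R.T@(ped-p)/.025, 'world-down per 25mm',R.T@[0,0,-1])
```

```text
[  71  127   51   39 1689] [ 96.42451155 146.36885731]
0.09 [0.4681 0.2542 0.09  ] [0.4688 0.2518 0.09  ] [0.4652 0.2512 0.09  ]
0.1 [0.4703 0.2489 0.1   ] [0.4686 0.2487 0.1   ] [0.4741 0.2454 0.1   ]
0.106 [0.4716 0.2457 0.106 ] [0.4685 0.2469 0.106 ] [0.4795 0.242  0.106 ]
0.12810929999999998 0.09043049999999994
tool delta to above [ 1.78326767 -5.14336769  1.64885742] world-down per 25mm [-1.20548638e-01 -2.15538744e-05  9.92707422e-01]
```

drive_tool --steps '[[[0,0,0,0.3,-0.86,0,-1],[0,0,0,0.3,-0.86,0,-1],[0,0,0,0.3,-0.86,0,-1],[0,0,0,0.3,-0.86,0.3,-1],[0,0,0,0.3,-0.86,0.6,-1],[0,0,0,0.3,-0.86,0.7,-1],[0,0,0,0,0,0,-1],[0,0,0,0,0,0,-1]]]'

```text
clock: 14.98
ee_pos: [0.4641, 0.2493, 0.131]
orientation: [[0.943, 0.311, 0.114], [0.309, -0.95, 0.037], [0.12, 0.0, -0.993]]
contact_force: [-0.1, -0.2, 0.1]
finger_gap: 0.001
gripper_force: 0.0
```

drive_tool --steps '[[[0,0,0,-0.06,0,0.4,-1],[0,0,0,-0.06,0,0.4,-1],[0,0,0,-0.06,0,0.4,-1],[0,0,0,0,0,0,-1]]]'

```text
clock: 15.48
ee_pos: [0.462, 0.2486, 0.0993]
orientation: [[0.944, 0.31, 0.112], [0.308, -0.951, 0.037], [0.118, -0.0, -0.993]]
contact_force: [0.0, -0.2, 0.4]
finger_gap: 0.003
gripper_force: 0.0
```

Run:
```python
from h import *
s=snap('scene');o=bot.observe();print(o['contact_force'])
C=s['image'][115:235,275:435,::-1];cv2.imwrite('pics/p1.png',cv2.resize(cv2.convertScaleAbs(C,alpha=1.6),None,fx=4,fy=4,interpolation=cv2.INTER_CUBIC))
```

```text
[-0.20375735  0.3172239   0.05460488]
```

View pics/p1.png

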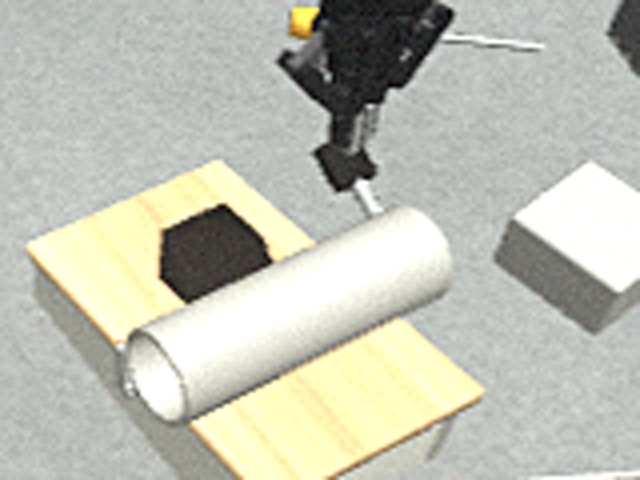

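The finger tips are over the pedal at (345,160) in the crop, and the wedge and pipe are in place. I'll push down.

drive_tool --steps '[[[0,0,0,-0.05,0,0.4,-1],[0,0,0,-0.05,0,0.4,-1],[0,0,0,-0.05,0,0.4,-1],[0,0,0,-0.05,0,0.4,-1],[0,0,0,0,0,0,-1]]]'

```text
clock: 16.15
ee_pos: [0.4618, 0.2487, 0.0589]
orientation: [[0.944, 0.311, 0.112], [0.308, -0.951, 0.037], [0.118, -0.0, -0.993]]
contact_force: [-0.8, -0.5, 0.1]
finger_gap: -0.002
gripper_force: 0.0
```

drive_tool --steps '[[[0,0,0,-0.04,0,0.3,-1],[0,0,0,-0.04,0,0.3,-1],[0,0,0,-0.04,0,0.3,-1],[0,0,0,0,0,0,-1]]]'

```text
clock: 16.65
ee_pos: [0.4614, 0.2485, 0.0365]
orientation: [[0.944, 0.311, 0.112], [0.308, -0.951, 0.037], [0.118, -0.0, -0.993]]
contact_force: [0.1, -0.7, 0.1]
finger_gap: -0.0
gripper_force: 0.0
```

drive_tool --steps '[[[0,0,0,-0.03,0,0.2,-1],[0,0,0,-0.02,0,0.15,-1]]]'

```text
clock: 16.9
ee_pos: [0.4621, 0.2489, 0.0284]
orientation: [[0.944, 0.311, 0.114], [0.308, -0.951, 0.037], [0.12, -0.0, -0.993]]
contact_force: [0.3, -0.5, 2.3]
finger_gap: -0.002
gripper_force: 0.6
```

Run:
```python
from h import *
s=snap('scene');o=bot.observe();print(o['contact_force'],o['ee_pos'])
t=snap('wrist')
C=cv2.resize(s['image'][115:235,275:435,::-1],(512,384),interpolation=cv2.INTER_CUBIC)
cv2.imwrite('pics/p2.png',cv2.convertScaleAbs(cv2.resize(np.hstack([C,t['image'][:,:,::-1]]),(800,300)),alpha=1.5))
```

```text
[-0.09208027  0.46148177  0.43369871] [0.46173492 0.24870858 0.02790203]
```

View pics/p2.png

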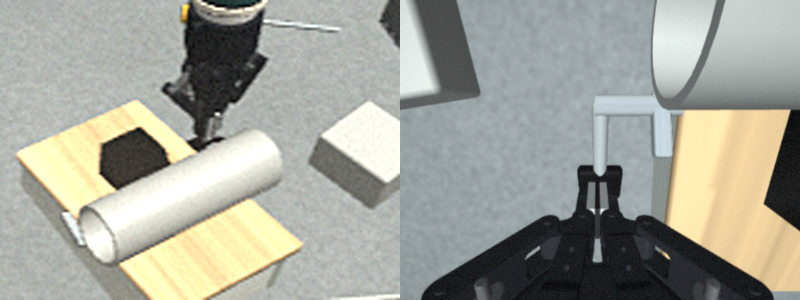

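The pedal is down under the tips, the catch finger has swung downhill, and the pipe has stayed put. I'll push on to the stop in small steps.

drive_tool --steps '[[[0,0,0,-0.01,0,0.1,-1],[0,0,0,-0.01,0,0.1,-1],[0,0,0,0,0,0,-1]]]'

```text
clock: 17.38
ee_pos: [0.4618, 0.2487, 0.0232]
orientation: [[0.944, 0.311, 0.113], [0.308, -0.951, 0.037], [0.119, -0.0, -0.993]]
contact_force: [0.0, 0.2, -0.9]
finger_gap: 0.003
gripper_force: 0.0
```

drive_tool --steps '[[[0,0,0,-0.01,0,0.08,-1],[0,0,0,0,0,0,-1]]]'

```text
clock: 17.62
ee_pos: [0.4622, 0.2489, 0.0216]
orientation: [[0.944, 0.311, 0.114], [0.308, -0.951, 0.037], [0.12, -0.0, -0.993]]
contact_force: [-1.2, -0.7, 3.1]
finger_gap: -0.002
gripper_force: 1.5
```

drive_tool --steps '[[[0,0,0,-0.01,0,0.08,-1],[0,0,0,0,0,0,-1]]]'

```text
clock: 17.88
ee_pos: [0.4624, 0.249, 0.0209]
orientation: [[0.943, 0.311, 0.115], [0.308, -0.951, 0.038], [0.121, -0.0, -0.993]]
contact_force: [-5.2, -2.5, 20.7]
finger_gap: -0.005
gripper_force: 10.1
```

At the end stop: the force is rising and the tip height fits. I'll back off upward and check.

drive_tool --steps '[[[0,0,0,0,0,-0.4,-1],[0,0,0,-0.1,0,-1,-1],[0,0,0,-0.2,0,-1,-1],[0,0,0,-0.4,0,-1,-1],[0,0,0,-0.6,0,-1,-1],[0,0,0,-0.6,0,-1,-1],[0,0,0,0,0,0,-1],[0,0,0,0,0,0,-1]]]'

```text
clock: 18.88
ee_pos: [0.4022, 0.2293, 0.1475]
orientation: [[0.944, 0.311, 0.114], [0.308, -0.951, 0.037], [0.12, -0.0, -0.993]]
contact_force: [-0.4, 0.6, 0.9]
finger_gap: 0.001
gripper_force: 0.0
```

Run:
```python
from h import *
import pickle
a,b=pickle.load(open('ab.pkl','rb'))
s=snap('scene');t=snap('top');o=bot.observe();print(o['contact_force'],o['ee_pos'])
for q in(b,t):
    r=q['image'].astype(int);m=cv2.inRange(cv2.cvtColor(q['image'],cv2.COLOR_RGB2HSV),(8,60,60),(25,255,255))
    print([(np.where(m[100:160,u])[0].max()+100,) for u in(140,150,160,170,180)],[np.where(m[152:200,u])[0].min()+152 for u in(145,190,195)])
for q,w in((s,a),):
    m=[cv2.inRange(cv2.cvtColor(x['image'],cv2.COLOR_RGB2HSV),(8,60,60),(25,255,255)) for x in(q,w)]
    print([[np.where(k[190:235,u])[0].min()+190 for u in(330,340,350,360)] for k in m])
# pedal now (dark blob near projected end position)
g=(t['image'].max(2)<45).astype(np.uint8);n,l,st,c=cv2.connectedComponentsWithStats(g)
print('exp',proj(t,[[.469,.2505,.015]]),[(st[k].tolist(),c[k].round(1)) for k in range(1,n) if abs(c[k]-[125,215]).max()<30 and st[k,4]>20])
```

```text
[-0.24356833  0.25531603 -0.12383855] [0.4020617  0.22916655 0.14700608]
[(np.int64(150),), (np.int64(147),), (np.int64(144),), (np.int64(141),), (np.int64(138),)] [np.int64(181), np.int64(167), np.int64(165)]
[(np.int64(150),), (np.int64(147),), (np.int64(144),), (np.int64(141),), (np.int64(138),)] [np.int64(181), np.int64(167), np.int64(165)]
[[np.int64(217), np.int64(211), np.int64(206), np.int64(201)], [np.int64(216), np.int64(212), np.int64(206), np.int64(201)]]
exp [[128.56818947 217.68279176]] [([120, 210, 18, 15, 170], array([128.4, 217.3]))]
```

```bash
python3 -c "
from plant import bot
print(bot.finish_job())"
```

```text
the job is handed in; nothing more can be done
None
```

The wedge chock sits under the pipe's low side at mid-length, the catch pedal is down at its end stop, and the pipe rests on the chock without measurable movement; the job was handed in at about 19 s.

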